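Lid the rinse pot, then lift off its splash cover

ROBOT

A 7-joint arm with a two-finger parallel gripper is mounted at the origin on the work surface. World frame = base frame: x ahead of the robot, y to its left, z up, the work surface at z = 0. Lengths are in m, angles in rad, forces in N, time in s.
With the tool pointing down it reaches from about 0.425 to 0.95 m from the base axis. Payload 4.7 kg.
Tool frame: the origin (TCP) lies between the finger pads; the fingertips stand 25 mm ahead of it and the grasp point (between the pads) lies 6 mm ahead of it; x points along the fingers, y is the direction in which the jaws open and shut, and the axes are right-handed (so a half turn about x gives the same grasp; the last joint's range is limited). The gripper opens to 85 mm and grips with 20 to 120 N. Pads are 22 mm wide; open, the fingers measure 114 mm over their backs; the gripper's body (76 mm by 85 mm) begins 54 mm behind the grasp point. The pads swing forward as they close: fully open they stand 13 mm farther back than shut.
Start: joints at [-1.279, 0.469, -0.049, 1.532, 0.024, 1.141, -0.082], TCP at [0.213, 0.641, 0.224] pointing down, gripper open.
Joint ranges: [-2.59, 2.59], [-0.33, 1.99], [-1.39, 1.29], [0.1, 2.45], [-1.04, 4.18], [0.21, 1.99], [-2.66, 2.66]. Speed limits (rad/s): [2.57, 2.57, 3.14, 3.14, 3.14, 3.14, 3.14].

INTERFACE

Orientations are given as [roll, pitch, yaw] about the fixed x, y, z axes, in that order (R = Rz(yaw) Ry(pitch) Rx(roll)).
In Python, from rig import bot, vision, order gives the robot as it stands.
- The arm moves only by the tool send_rows, never from a script. Its argument "series" is one flat list of numbers, 6 for each row, row after row: the shift along the tool's x, y, z in m, then the turn, a rotation vector about the tool's x, y, z in degrees. In form: [dx, dy, dz, wx, wy, wz, dx, dy, dz, wx, wy, wz, ...]. A call has 1 to 5 rows; each row shifts and turns the pose as measured when the row begins, along the tool's axes as they then stand; what a row does not reach is not made up. A row lasts 1/8 s, in which the tool goes at most 62.5 mm and 10.7 degrees, less where a joint would pass 70% of its speed; a pose out of reach is approached as far as the arm can. A call with a gripper value outside its range is refused whole. "fingers" is the closure, from 0 (fully open) to 1 (shut), set as the call begins (left out, the last holds). The fingers move at their own pace and stop on an object; "squeeze" is the grip in N (left out, the last holds). Time passes only in rows, so rows that do not move let the fingers close. It gives the time, the measured TCP pose, the force and the opening at its end, in the units of the state.
- bot.sense(): the state, without advancing time (a new reading comes with each control period).
- vision.read_camera(name): name is "side" or "top" or "wrist"; returns the picture (420x560x3 uint8, blue, green, red); there is no depth.
- vision.calibration(name): a dict with "fx", "fy", "cx", "cy" (pixels), "rvec" (rotation vector, rad) and "tvec" (3), from world to camera coordinates, as OpenCV has them; the wrist camera has in their place "hand_eye" (4x4, takes a point from camera to tool coordinates, whose origin is the TCP and whose axes are the tool frame's). Camera axes: x right, y down, z forward; pixel columns grow to the right and rows downward; lengths in m; the calibration is good to about 2 mm. A picture is of the moment at which its call begins: read the wrist's pose just before it. calibration takes no time and is no camera call.
- order.close_job(): hands the job in, once; it reports no verdict.
Trained networks look in the newest picture that a camera, given by its name, has taken for a name from the list of things; names that differ only in an ending like _2 or _b are one class to them, and where a whole thing is asked for, a point or a joint stands for the part that bears it (a point fixed in the world has none). Each returns a list of dicts, best first, with "confidence" (0 to 1); they miss things now and then, are a little off and sometimes report something else, mostly with a low value. They report only what shows in the picture. A call takes as long as a camera call. They do not tell look-alikes from the thing itself.
- vision.search_frame(label, camera): "extent" ([left, top, right, bottom] in pixels, round what is visible of it).
- vision.masks_of(label, camera): "mask" (420x560 bool, what is visible of it) and "extent" ([left, top, right, bottom] in pixels, round what is visible of it).
The state is a dict: "t": time; "qpos": joint angles; "joint_velocities": joint speeds; "joint_torque": joint torques, N m; "position": TCP position; "eef_rot": TCP orientation; "contact_force": force on the tool from outside, world axes, zero at the start; "torque": the same for the moment, N m; "finger_gap": finger opening in m.
Only numpy, scipy, OpenCV 4.12 (cv2) and the standard library are available. Lean on these libraries where they do the work, as an engineer would, in place of code of your own. Each camera call takes 0.05 s, during which the arm holds its last target. There are 200 camera calls.

TASK

Pick up the nested pair of lids by the inner lid's knob and lower it, without dropping it, onto the wide rinse pot of lens blanks so that it sits seated and level on the rim. Then grip the outer lid by its collar and lift it alone, leaving the inner strainer lid seated and undisturbed, and finish while still holding the outer lid level above the pot, at least 7 cm higher than it sat, so that it can drip back. Keep the pot where it stands and leave the other things on the table alone.

Things in the scene. Friction and masses are not known exactly. Their poses are not given: they have to be found in the camera images.
- knob (a point): Centre of the black knob of the inner (strainer) lid: upright cylinder 24 mm in diameter and 26 mm high, this point half-way up; z along the knob's axis. It stands up through the outer lid's collar: while the lids are nested its underside is 12 mm above the collar's top edge and its top 38 mm above it. At the start the pair stands on the table (this point 76 mm above the table); seated on the pot this point is 64 mm above the rim
- inner_lid: Inner (strainer) lid, steel, loose, about 0.2 kg. Origin at the centre of the underside of its plug, z up along its axis. Plug 98 mm in diameter (tapered to 90 mm at its foot) and 12 mm deep; above it a flange 120 mm in diameter, 5 mm thick; then a 16 mm stem, and the knob at 63 to 89 mm. Lifted by the knob it carries the outer lid, which lies loose on its flange. Seated, its plug is in the pot's mouth, its flange lies on the rim, and this origin is 12 mm below the rim
- collar (a point): Centre, half-way up, of the collar of the outer lid: upright tube 44 mm in outer and 34 mm in inner diameter, 30 mm high, standing on the middle of the outer lid's flat top, which is thus 15 mm below this point; z along its axis. The knob (24 mm) passes freely through it. At the start 36 mm above the table; with both lids seated on the pot 24 mm above the rim
- outer_lid: Outer lid (splash cover), aluminium, loose, about 0.16 kg: disc 132 mm in diameter, 4 mm thick, with a 4 mm skirt below its edge that fits with 2.5 mm play round the inner lid's flange. Origin at the centre of the disc's underside, 17 mm above the inner lid's origin when nested; z up along its axis
- pot_rim (a point): Centre of the mouth of the wide rinse pot, at rim height (70 mm above the table), z up. Round straight-walled open steel pot, outer diameter 116 mm, wall 5 mm (mouth 106 mm), loose, about 0.85 kg
- pot: The same wide rinse pot; origin at the centre of its underside, on the table
- narrow_pot: Bystander: narrower, taller open steel pot, 86 mm in diameter, 85 mm high, too small for the lids; origin at the centre of its underside
- frame_a: Bystander: blue spectacle front lying flat, 136 x 46 x 6 mm (long along its y); origin at the centre of its underside
- frame_b: Bystander: black spectacle front lying flat, 136 x 46 x 6 mm (long along its y); origin at the centre of its underside
- small_cup: Bystander: small open cup, 40 mm in diameter, 28 mm high; origin at the centre of its underside
- lens_block: Bystander: thick clear lens block, 44 mm in diameter, 18 mm high; origin at the centre of its underside
- driver: Bystander: screwdriver lying on the table, 160 mm long along its x; origin under its middle
There are look-alikes about, which are no part of the job. Of the things that look like the outer_lid, the middle-sized one is meant.

How it is judged:
On the way, in this order (a step that is already met when the one before it is completed fails the run):
1. the nested pair is lifted clear of the table together (height (world z) of inner_lid above 0.03 m and z of outer_lid in the frame of inner_lid below 0.0205 m and horizontal distance between outer_lid and inner_lid below 0.008 m), for 0.2 s.
2. both lids sit nested, seated and level on the wide pot's rim (horizontal distance between inner_lid and pot_rim below 0.007 m and z of inner_lid in the frame of pot_rim between -0.0145 and -0.0085 m and angle between inner_lid's own z axis and vertical below 0.05 rad and z of outer_lid in the frame of inner_lid below 0.0205 m and horizontal distance between outer_lid and inner_lid below 0.008 m), for 0.2 s.
At the end, for the whole second after the job is handed in: Inner lid seated on the wide pot (within 7 mm of its axis, 3.5 mm of seated height, tilt below 0.05 rad), untouched; the gripper holds the outer lid still and level (0.2 rad), within 60 mm of the pot's axis, at least 65 mm above the rim, touching neither inner lid nor pot (horizontal distance between inner_lid and pot_rim below 0.007 m and z of inner_lid in the frame of pot_rim between -0.0145 and -0.0085 m and angle between each of inner_lid, pot's own z axis and vertical below 0.05 rad and z of outer_lid in the frame of pot_rim above 0.065 m and horizontal distance between outer_lid and pot_rim below 0.06 m and angle between outer_lid's own z axis and vertical below 0.2 rad and contact force between the fingers and outer_lid above 0.5 N and contact force between each of outer_lid, the fingers and inner_lid below 0.05 N and contact force between outer_lid and pot below 0.05 N and linear speed of outer_lid below 0.03 m/s and linear speed of inner_lid below 0.02 m/s); the arm keeps its last pose, push and grip.
It fails at once if the outer lid comes off the inner lid while the inner lid is not seated level on the wide pot (distance between outer_lid and inner_lid above 0.026 m and not (horizontal distance between inner_lid and pot_rim below 0.007 m and z of inner_lid in the frame of pot_rim between -0.0145 and -0.0085 m and angle between inner_lid's own z axis and vertical below 0.05 rad)).
It fails at once if a lid is dropped: it falls while neither lid is held (linear speed of any of inner_lid, outer_lid above 0.4 m/s and contact force between the fingers and inner_lid below 0.05 N and contact force between the fingers and outer_lid below 0.05 N).
It fails at once if the inner lid is tipped (angle between inner_lid's own z axis and vertical above 0.35 rad).
It fails at once if the pot is pushed away or tipped (distance of pot from where it was at the start of the episode above 0.03 m or angle between pot's own z axis and vertical above 0.2 rad).
It fails at once if a bystander is disturbed (distance of any of narrow_pot, frame_a, frame_b, small_cup, lens_block, driver from where it was at the start of the episode above 0.03 m or angle between narrow_pot's own z axis and vertical above 0.3 rad).
It also fails if it takes over 58 s, if anything falls off the work surface, if the arm or the gripper's body presses on something with over 40 N, if the wrist force passes 120 N, or if a joint passes its speed limit or range.

## Working session

There is one attempt and no reset: what is moved stays moved. The work goes in short steps, Python scripts to look and compute and a tool call to move; the robot and the scene stay as the last step left them, time stands still between calls to the robot, and variables do not carry over. Pictures are saved under pics/ and viewed, about 8 in all and at most 12, crops included, and the job is handed in when it is done.

Besides the shell and the picture viewer there is one more tool, called after "Call:" as name(argument=value, ...), one argument or row to a line, values as JSON. send_rows: Moves the arm, as the interface text tells. Its arguments: {"type":"object","properties":{"series":{"type":"array"},"fingers":{"type":"number"},"squeeze":{"type":"number"}},"required":["series"]}

```bash
mkdir -p pics; ls; python3 - <<'E'
from rig import bot, vision, order
import cv2, numpy as np
s=bot.sense(); print({k:np.round(v,3).tolist() for k,v in s.items()})
for c in ("top","side"):
    im=vision.read_camera(c); cv2.imwrite(f"pics/{c}0.png",im)
    print(c,vision.calibration(c))
    for n in ("outer_lid","knob","collar","pot","inner_lid"):
        print(n,[(np.round(d["extent"]).tolist(),round(d["confidence"],2)) for d in vision.search_frame(n,c)])
print(vision.calibration("wrist"))
E
python3 -c "
import cv2,numpy as np
" 
```

```text
pics
{'t': 0.0, 'qpos': [-1.279, 0.469, -0.049, 1.534, 0.024, 1.141, -0.082], 'joint_velocities': [-0.001, -0.001, 0.0, 0.002, -0.0, -0.0, -0.001], 'joint_torque': [-0.0, -51.03, -0.047, -23.772, 0.011, 0.007, -0.0], 'position': [0.213, 0.64, 0.223], 'eef_rot': [-1.556, 1.569, -1.876], 'contact_force': [0.34, -0.626, -1.225], 'torque': [0.009, -0.01, 0.05], 'finger_gap': 0.085}
top {'fx': 400.8840601708718, 'fy': 400.8840601708718, 'cx': 280.43080673857116, 'cy': 208.62783977662912, 'rvec': array([ 2.0945311 , -2.13906141,  0.22094973]), 'tvec': array([0.03587956, 0.56478347, 0.77573503])}
outer_lid [([276.0, 160.0, 338.0, 216.0], 0.98), ([362.0, 185.0, 406.0, 227.0], 0.96), ([167.0, 292.0, 250.0, 375.0], 0.56)]
knob [([296.0, 173.0, 311.0, 189.0], 0.73)]
collar [([166.0, 291.0, 251.0, 379.0], 0.9), ([274.0, 158.0, 336.0, 215.0], 0.69), ([362.0, 186.0, 407.0, 230.0], 0.59)]
pot [([350.0, 133.0, 408.0, 157.0], 0.63), ([262.0, 278.0, 278.0, 299.0], 0.39)]
inner_lid [([297.0, 173.0, 313.0, 192.0], 0.58), ([413.0, 231.0, 467.0, 280.0], 0.36), ([274.0, 113.0, 344.0, 124.0], 0.27)]
side {'
[... 349 characters left out ...]
.0, 194.0, 336.0, 222.0], 0.7)]
collar [([286.0, 204.0, 363.0, 258.0], 0.82), ([108.0, 157.0, 190.0, 211.0], 0.67), ([291.0, 289.0, 361.0, 346.0], 0.67)]
pot [([217.0, 118.0, 273.0, 174.0], 0.81)]
inner_lid [([318.0, 193.0, 332.0, 222.0], 0.53)]
{'fx': 300.8064451824869, 'fy': 300.8064451824869, 'cx': 283.9914125218756, 'cy': 206.3903683720915, 'hand_eye': array([[-4.90263348e-04, -2.59248783e-01,  9.65810452e-01,
        -1.49999608e-01],
       [ 9.99999804e-01, -5.03323551e-04,  3.72513295e-04,
        -1.45436413e-03],
       [ 3.89541528e-04,  9.65810445e-01,  2.59248979e-01,
        -6.59199738e-02],
       [ 0.00000000e+00,  0.00000000e+00,  0.00000000e+00,
         1.00000000e+00]])}
```

View pics/top0.png

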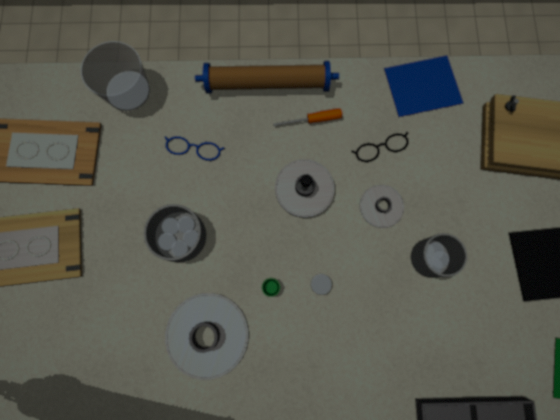

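View pics/side0.png

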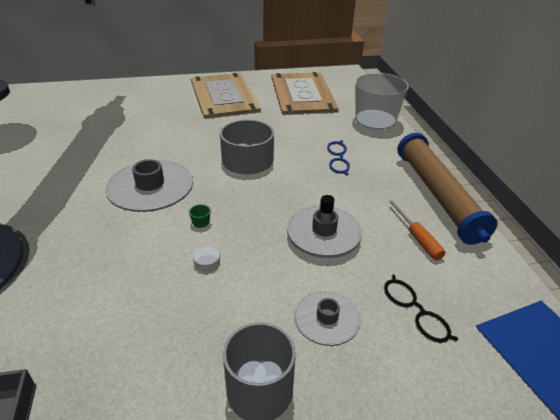

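The candidates for the lid pair are top (306,188), mid-sized with a black knob, top (382,206), small, and top (208,335), large. I choose (306,188). The target pot is the wide one at top (176,234). The narrow pot at (440,257) and the clear container at (115,75) are not it.

```bash
cat > h.py <<'E'
from rig import bot, vision, order
import cv2, numpy as np
from scipy.spatial.transform import Rotation as R
from scipy.optimize import least_squares
def K(c): return np.array([[c["fx"],0,c["cx"]],[0,c["fy"],c["cy"]],[0,0,1.]])
def cam(name, s=None):
    """K, Rcw, tcw (world->camera)"""
    c=vision.calibration(name)
    if name!="wrist": return K(c),cv2.Rodrigues(c["rvec"])[0],np.array(c["tvec"])
    s=s or bot.sense()
    T=np.eye(4); T[:3,:3]=R.from_euler("xyz",s["eef_rot"]).as_matrix(); T[:3,3]=s["position"]
    W=np.linalg.inv(T@c["hand_eye"]); return K(c),W[:3,:3],W[:3,3]
def plane(px,z,C):
    k,Rm,t=C; px=np.atleast_2d(px).astype(float)
    d=np.c_[px,np.ones(len(px))]@np.linalg.inv(k).T@Rm; o=-Rm.T@t
    return o+d*((z-o[2])/d[:,2])[:,None]
def proj(P,C):
    k,Rm,t=C; q=(np.atleast_2d(P)@Rm.T+t)@k.T; return q[:,:2]/q[:,2:]
def circle(c,r,z,n=90):
    a=np.linspace(0,2*np.pi,n); return np.c_[c[0]+r*np.cos(a),c[1]+r*np.sin(a),np.full(n,z)]
def edgefit(im,C,c0,r,z,band=8,sgn=0):
    """fit centre of a horizontal circle of known r,z to the strongest radial edges; sgn +1: brighter outside, -1 darker outside"""
    g=cv2.GaussianBlur(cv2.cvtColor(im,6),(0,0),1).astype(np.float32); c=np.array(c0[:2],float)
    for it in range(6):
        dr=np.linspace(-band,band,41)*1e-3/(1+it*.5)
        S=np.stack([proj(circle(c,r+d,z),C) for d in dr],1).astype(np.float32)
        v=cv2.remap(g,S[...,0],S[...,1],1); e=np.gradient(v,axis=1)
        e=np.abs(e) if sgn==0 else np.maximum(e*sgn,0)
        j=e.argmax(1); w=e.max(1); a=np.linspace(0,2*np.pi,90)
        ok=w>np.median(w)*.5
        A=np.c_[np.cos(a),np.sin(a)][ok]
        x=least_squares(lambda p:A@p-dr[j][ok],[0,0],loss="soft_l1",f_scale=.001).x; c=c+x
    return c,np.std(A@x-dr[j][ok])
def show(s): print({k:np.round(s[k],4).tolist() for k in("t","position","eef_rot","contact_force","finger_gap")})
E
python3 - <<'E'
from h import *
print("cam pos",[(-cam(n)[1].T@cam(n)[2]).round(3) for n in("top","side")])
T,S=cam("top"),cam("side")
it,is_=cv2.imread("pics/top0.png"),cv2.imread("pics/side0.png")
print("lid rough",plane([306,188],.021,T),plane([324,231],.021,S))
print("pot rough",plane([176,233],.07,T),plane([247,135],.07,S))
for nm,a,b,r,z in(("lid",[306,188],[324,231],.066,.021),("pot",[176,233],[247,135],.058,.07)):
    print(nm,edgefit(it,T,plane(a,z,T)[0],r,z),edgefit(is_,S,plane(b,z,S)[0],r,z))
k=[]
print("knob top",plane([306,181],.089,T),"side",plane([327,200],.089,S))
for nm,p in dict(blue=[194,148],black=[381,146],driver=[310,118],cup=[271,288],lens=[320,285],narrow=[440,262],small=[382,206],big=[208,335]).items(): print(nm,plane(p,0.01,T)[0].round(3))
E
```

```text
cam pos [array([0.398, 0.03 , 0.874]), array([ 0.417, -0.613,  0.56 ])]
lid rough [[ 0.6179576  -0.03337248  0.021     ]] [[ 0.62049643 -0.03807805  0.021     ]]
pot rough [[0.51696245 0.23601179 0.07      ]] [[0.52208426 0.22989868 0.07      ]]
lid (array([ 0.61764821, -0.03572439]), np.float64(0.0012277422352150607)) (array([ 0.62232937, -0.03062999]), np.float64(0.00108229673790364))
pot (array([0.51556418, 0.24213335]), np.float64(0.001436021025471653)) (array([0.52185704, 0.23902348]), np.float64(0.001340898247626759))
knob top [[ 0.61501576 -0.02881655  0.089     ]] side [[ 0.62040955 -0.03653534  0.089     ]]
blue [0.72  0.217 0.01 ]
black [ 0.716 -0.208  0.01 ]
driver [ 0.787 -0.049  0.01 ]
cup [0.404 0.047 0.01 ]
lens [ 0.408 -0.057  0.01 ]
narrow [ 0.451 -0.316  0.01 ]
small [ 0.576 -0.2    0.01 ]
big [0.312 0.179 0.01 ]
```

```bash
cat >> h.py <<'E'
DOWN=None
def togo(p,down=True,yaw=None):
    """print tool-frame shift and rotvec(deg) from measured pose to world TCP p, tool x straight down, keeping heading (or tool-y heading yaw)"""
    s=bot.sense(); M=R.from_euler("xyz",s["eef_rot"]).as_matrix()
    y=M[:,1].copy(); y[2]=0; y/=np.linalg.norm(y)
    if yaw is not None: y=np.array([np.cos(yaw),np.sin(yaw),0])
    x=np.array([0,0,-1.]); G=np.c_[x,y,np.cross(x,y)]
    print("shift tool",(M.T@(np.array(p)-s["position"])).round(4),"turn",np.degrees(R.from_matrix(M.T@G).as_rotvec()).round(2),"| y-axis",M[:,1].round(3),"x",M[:,0].round(3),"t",round(s["t"],2))
E
python3 - <<'E'
from h import *
togo([.62,-.033,.25])
print(R.from_euler("xyz",bot.sense()["eef_rot"]).as_matrix().round(3))
E
```

```text
shift tool [-0.026  -0.5109  0.5988] turn [ 0. -0. -0.] | y-axis [0.315 0.949 0.   ] x [ 0.  0. -1.] t 0.6
[[ 0.     0.315  0.949]
 [ 0.     0.949 -0.315]
 [-1.     0.    -0.   ]]
```

Call:
send_rows(
  series=[-0.01,-0.039,0.0457,0,0,0,-0.01,-0.039,0.0457,0,0,0,-0.01,-0.039,0.0457,0,0,0,0,-0.039,0.0457,0,0,0,0,-0.039,0.0457,0,0,0],
  fingers=0,
)

```text
t: 1.23
position: [0.3695, 0.3816, 0.2541]
eef_rot: [1.918, 1.567, 1.608]
contact_force: [1.4, 0.6, 0.2]
finger_gap: 0.0851
```

Call:
send_rows(
  series=[0,-0.039,0.0457,0,0,0,0,-0.039,0.0457,0,0,0,0,-0.039,0.0457,0,0,0,0,-0.039,0.0457,0,0,0,0,-0.039,0.0457,0,0,0],
)

```text
t: 1.85
position: [0.5323, 0.1177, 0.2556]
eef_rot: [1.271, 1.562, 0.962]
contact_force: [1.4, 0.9, -0.8]
finger_gap: 0.0854
```

```bash
python3 - <<'E'
from h import *
togo([.62,-.033,.25]); show(bot.sense())
E
```

```text
shift tool [ 0.0049 -0.1169  0.1293] turn [-0.    0.15 -0.49] | y-axis [0.304 0.953 0.008] x [ 0.005  0.007 -1.   ] t 1.85
{'t': 1.85, 'position': [0.5323, 0.1177, 0.2556], 'eef_rot': [1.2712, 1.5619, 0.9622], 'contact_force': [1.4493, 0.9111, -0.8423], 'finger_gap': 0.0854}
```

Call:
send_rows(
  series=[0.005,-0.039,0.043,0,0,0,0,-0.039,0.043,0,0,-0.4,0,-0.038,0.042,0,0,0,0,0,0,0,0,0],
)

```text
t: 2.35
position: [0.6229, -0.0429, 0.2512]
eef_rot: [0.053, 1.564, -0.264]
contact_force: [-0.7, 0.5, -0.5]
finger_gap: 0.0854
```

```bash
cat > look.py <<'E'
from h import *
import sys
name=sys.argv[1]; s=bot.sense(); C=cam("wrist",s); im=vision.read_camera("wrist"); cv2.imwrite(f"pics/{name}.png",im); show(s)
for n in sys.argv[2:]:
    for d in vision.search_frame(n,"wrist")[:3]: print(n,np.round(d["extent"]).tolist(),round(d["confidence"],2))
E
python3 look.py w1 knob outer_lid; python3 - <<'E'
from h import *
im=cv2.imread("pics/w1.png"); C=cam("wrist")
print(edgefit(im,C,[.62,-.033],.066,.021,10), edgefit(im,C,[.62,-.033],.012,.089,6), edgefit(im,C,[.62,-.033],.022,.051,6))
togo([.62,-.033,.25])
E
```

```text
{'t': 2.35, 'position': [0.6229, -0.0429, 0.2512], 'eef_rot': [0.0532, 1.5641, -0.264], 'contact_force': [-0.7389, 0.5112, -0.4947], 'finger_gap': 0.0854}
knob [280.0, 162.0, 307.0, 197.0] 0.79
knob [441.0, 0.0, 559.0, 74.0] 0.26
outer_lid [242.0, 119.0, 345.0, 223.0] 0.92
outer_lid [123.0, 144.0, 200.0, 216.0] 0.59
(array([ 0.61900426, -0.02659535]), np.float64(0.0014599554265727324)) (array([ 0.6174586 , -0.02621318]), np.float64(0.0011385764240729264)) (array([ 0.61471652, -0.02433043]), np.float64(0.0009457992425554147))
shift tool [ 0.001   0.0019 -0.0022] turn [-0.    0.23 -0.23] | y-axis [0.303 0.953 0.004] x [ 0.005  0.003 -1.   ] t 2.5
```

View pics/w1.png

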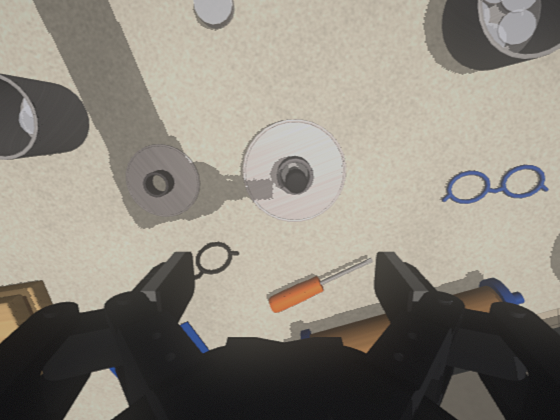

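Wrist view w1 shows the mid-sized lid with the black knob at (293,175), the small look-alike at (160,182), and the pot with lens blanks at the top right. The arm was still settling, so I measure again.

```bash
cat > lid.py <<'E'
from h import *
for i in range(3):
    s=bot.sense(); C=cam("wrist",s); im=vision.read_camera("wrist"); show(s)
    for r,z,b in((.066,.021,10),(.022,.051,5),(.012,.089,5)): print(r,*edgefit(im,C,[.62,-.03],r,z,b))
E
python3 lid.py
```

```text
{'t': 2.5, 'position': [0.6216, -0.0355, 0.251], 'eef_rot': [0.7835, 1.5651, 0.476], 'contact_force': [-0.4769, -0.0498, 0.6975], 'finger_gap': 0.0852}
0.066 [ 0.62006439 -0.0349944 ] 0.001292967859008021
0.022 [ 0.61789705 -0.02973644] 0.0005278739055642558
0.012 [ 0.61934792 -0.0293336 ] 0.0006226916475709516
{'t': 2.55, 'position': [0.6215, -0.0348, 0.2511], 'eef_rot': [0.8006, 1.5649, 0.4946], 'contact_force': [0.7581, 1.1541, -0.7738], 'finger_gap': 0.0855}
0.066 [ 0.61991668 -0.03516565] 0.0013610975622928541
0.022 [ 0.61807803 -0.0295757 ] 0.0004880076866285633
0.012 [ 0.61942075 -0.02906942] 0.0006171072493767259
{'t': 2.6, 'position': [0.6215, -0.0345, 0.2513], 'eef_rot': [0.7791, 1.5647, 0.4736], 'contact_force': [0.1536, 0.3519, 0.4239], 'finger_gap': 0.0858}
0.066 [ 0.62032439 -0.03507066] 0.0015156682878612298
0.022 [ 0.6180351  -0.02959197] 0.0005670056622244926
0.012 [ 0.61930798 -0.02911711] 0.0006841108551787992
```

```bash
python3 - <<'E'
from h import *
s=bot.sense(); C=cam("wrist",s); im=vision.read_camera("wrist"); o=cv2.resize(im[100:245,210:380],None,fx=4,fy=4,interpolation=2)
for r,z,c in((.066,.021,(.6200,-.0305)),(.022,.051,(.6185,-.0295)),(.012,.089,(.6192,-.029)),(.012,.063,(.6192,-.029))):
    p=(proj(circle(c,r,z),C)-[210,100]+.5)*4-.5; cv2.polylines(o,[p.astype(int)],True,(0,0,255),1)
cv2.imwrite("pics/w2.png",o)
E
```

```text
(no output)
```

View pics/w2.png

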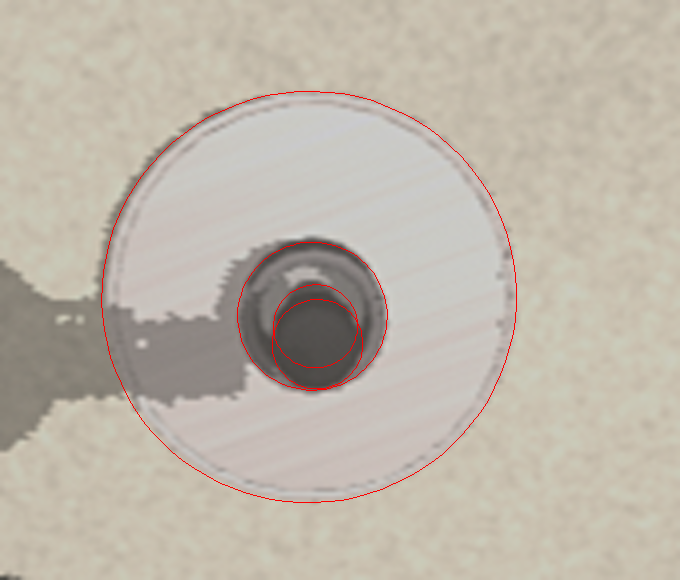

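The overlay in w2 matches the disc, collar and knob at about (0.619, -0.029). Next I measure the pot with the same camera before grasping.

Call:
send_rows(
  series=[0,0.0455,-0.0356,0,0,0,0,0.0455,-0.0356,0,0,0,0,0.0455,-0.0356,0,0,0,0,0.0455,-0.0356,0,0,0,0,0.0455,-0.0356,0,0,0],
)

```text
t: 3.32
position: [0.5175, 0.2419, 0.2526]
eef_rot: [0.526, 1.561, 0.216]
contact_force: [1.4, 0.3, 0.2]
finger_gap: 0.0856
```

Call:
send_rows(
  series=[0,0,0,0,0,0,0,0,0,0,0,0,0,0,0,0,0,0,0,0,0,0,0,0],
)

```text
t: 3.82
position: [0.5146, 0.2468, 0.2531]
eef_rot: [0.699, 1.56, 0.399]
contact_force: [0.1, 0.5, 0.0]
finger_gap: 0.0856
```

```bash
python3 - <<'E'
from h import *
for i in range(2):
    s=bot.sense(); C=cam("wrist",s); im=vision.read_camera("wrist"); show(s)
    f=[edgefit(im,C,[.518,.24],r,.07,6,g) for r,g in((.058,0),(.053,0),(.053,1))]; print(f)
c=f[0][0]; p=proj(circle(c,.058,.07),C); a=np.maximum(p.min(0)-20,0).astype(int); b=(p.max(0)+20).astype(int)
o=cv2.resize(im[a[1]:b[1],a[0]:b[0]],None,fx=3,fy=3,interpolation=2)
for r in(.058,.053): cv2.polylines(o,[((proj(circle(c,r,.07),C)-a+.5)*3-.5).astype(int)],True,(0,0,255),1)
cv2.imwrite("pics/w3.png",o); print(o.shape); togo([.6192,-.029,.16])
E
```

```text
{'t': 3.825, 'position': [0.5146, 0.2468, 0.2531], 'eef_rot': [0.6985, 1.5601, 0.3991], 'contact_force': [0.1405, 0.4925, 0.0298], 'finger_gap': 0.0856}
[(array([0.5150389 , 0.24080103]), np.float64(0.00122986824221386)), (array([0.51957104, 0.24537451]), np.float64(0.0003246068475512304)), (array([0.51962677, 0.24539393]), np.float64(0.0003726814204754557))]
{'t': 3.875, 'position': [0.5147, 0.2467, 0.2531], 'eef_rot': [0.6934, 1.5602, 0.3939], 'contact_force': [0.0797, 0.7653, 0.009], 'finger_gap': 0.0854}
[(array([0.51521027, 0.24154291]), np.float64(0.0011675461291019002)), (array([0.51968801, 0.24547855]), np.float64(0.0004316324384603855)), (array([0.51966095, 0.24541672]), np.float64(0.0003340456386987656))]
(426, 429, 3)
shift tool [ 0.0929 -0.2335  0.1806] turn [-0.    0.46 -0.39] | y-axis [0.295 0.956 0.007] x [ 0.01   0.004 -1.   ] t 3.92
```

View pics/w3.png

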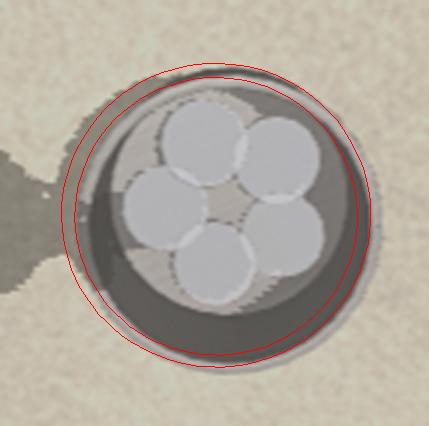

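The inner-rim fit gives (0.5196, 0.2454) with a residual of 0.35 mm. The red outer fit sits too far to the upper left because the shadow pulled it, so I use the inner fit. Now I go back over the knob.

Call:
send_rows(
  series=[0,-0.0467,0.0361,0,0.2,-0.2,0,-0.0467,0.0361,0,0.2,-0.2,0,-0.0467,0.0361,0,0,0,0,-0.0467,0.0361,0,0,0,0.02,-0.0467,0.0361,0,0,0],
)

```text
t: 4.55
position: [0.6223, -0.031, 0.235]
eef_rot: [0.654, 1.564, 0.363]
contact_force: [1.0, 0.6, -0.6]
finger_gap: 0.0856
```

Call:
send_rows(
  series=[0.025,0,0,0,0,0,0.025,0,0,0,0,0,0,0,0,0,0,0,0,0,0,0,0,0],
)

```text
t: 5.05
position: [0.6232, -0.0422, 0.1835]
eef_rot: [-0.034, 1.564, -0.34]
contact_force: [0.2, -0.1, 1.0]
finger_gap: 0.0858
```

```bash
python3 - <<'E'
from h import *
s=bot.sense(); C=cam("wrist",s); im=vision.read_camera("wrist"); show(s)
for r,z,b in((.022,.051,5),(.012,.089,5)): print(r,*edgefit(im,C,[.619,-.029],r,z,b))
togo([.6192,-.029,.085])
E
```

```text
{'t': 5.05, 'position': [0.6232, -0.0422, 0.1835], 'eef_rot': [-0.0337, 1.5644, -0.3403], 'contact_force': [0.1692, -0.0575, 1.0458], 'finger_gap': 0.0858}
0.022 [ 0.61830618 -0.02971649] 0.0007741188065691918
0.012 [ 0.61829058 -0.02938461] 0.0005668655110427627
shift tool [ 0.0984  0.0113 -0.0083] turn [0.   0.36 0.02] | y-axis [ 0.302  0.953 -0.   ] x [ 0.006 -0.002 -1.   ] t 5.1
```

Call:
send_rows(
  series=[0,0.011,-0.008,0,0.35,0,0.01,0,0,0,0,0,0,0,0,0,0,0,0,0,0,0,0,0],
)

```text
t: 5.6
position: [0.6195, -0.0265, 0.175]
eef_rot: [0.571, 1.567, 0.267]
contact_force: [-0.1, -0.5, 0.1]
finger_gap: 0.0853
```

```bash
python3 - <<'E'
from h import *
s=bot.sense(); C=cam("wrist",s); im=vision.read_camera("wrist"); show(s)
for r,z,b in((.022,.051,5),(.012,.089,5)): print(r,*edgefit(im,C,[.619,-.029],r,z,b))
togo([.6188,-.0292,.085])
E
```

```text
{'t': 5.6, 'position': [0.6195, -0.0265, 0.175], 'eef_rot': [0.5706, 1.5674, 0.2668], 'contact_force': [-0.1415, -0.5463, 0.1182], 'finger_gap': 0.0853}
0.022 [ 0.61814864 -0.02932975] 0.0008195140855307817
0.012 [ 0.61828791 -0.02907258] 0.0006118181562179104
shift tool [ 0.0899 -0.0028 -0.    ] turn [-0.    0.15 -0.1 ] | y-axis [0.299 0.954 0.002] x [ 0.003  0.001 -1.   ] t 5.65
```

Call:
send_rows(
  series=[0.03,-0.0025,0,0,0,0,0.025,0,0,0,0.1,0,0.015,0,0,0,0,0,0.01,0,0,0,0,0,0,0,0,0,0,0],
)

```text
t: 6.28
position: [0.6207, -0.0299, 0.0942]
eef_rot: [0.5, 1.565, 0.195]
contact_force: [-0.2, 0.1, 0.0]
finger_gap: 0.0857
```

```bash
python3 - <<'E'
from h import *
show(bot.sense()); togo([.6185,-.0292,.085])
E
```

```text
{'t': 6.275, 'position': [0.6207, -0.0299, 0.0942], 'eef_rot': [0.5005, 1.5653, 0.1955], 'contact_force': [-0.1905, 0.0844, 0.0193], 'finger_gap': 0.0857}
shift tool [ 0.0091 -0.     -0.0024] turn [-0.    0.28 -0.15] | y-axis [0.3   0.954 0.003] x [ 0.005  0.001 -1.   ] t 6.28
```

Call:
send_rows(
  series=[0.008,0,-0.0024,0,0.25,-0.15,0,0,0,0,0,0,0,0,0,0,0,0],
)

```text
t: 6.65
position: [0.6196, -0.0291, 0.0873]
eef_rot: [0.296, 1.568, -0.009]
contact_force: [-0.0, -0.7, 0.4]
finger_gap: 0.0857
```

Call:
send_rows(
  series=[0,0,0,0,0,0,0,0,0,0,0,0,0,0,0,0,0,0,0,0,0,0,0,0,0,0,0,0,0,0],
  fingers=1,
  squeeze=40,
)

```text
t: 7.28
position: [0.6201, -0.0291, 0.0881]
eef_rot: [0.323, 1.566, 0.018]
contact_force: [-0.5, 0.6, 0.2]
finger_gap: 0.0003
```

```bash
python3 - <<'E'
from h import *
show(bot.sense()); togo([.6185,-.0292,.085])
im=vision.read_camera("wrist"); cv2.imwrite("pics/w4.png",im)
E
```

```text
{'t': 7.275, 'position': [0.6201, -0.0291, 0.0881], 'eef_rot': [0.3229, 1.566, 0.0179], 'contact_force': [-0.5391, 0.5855, 0.1535], 'finger_gap': 0.0003}
shift tool [ 0.0031 -0.0005 -0.0015] turn [-0.    0.26 -0.09] | y-axis [0.3   0.954 0.002] x [ 0.005  0.    -1.   ] t 7.28
```

View pics/w4.png

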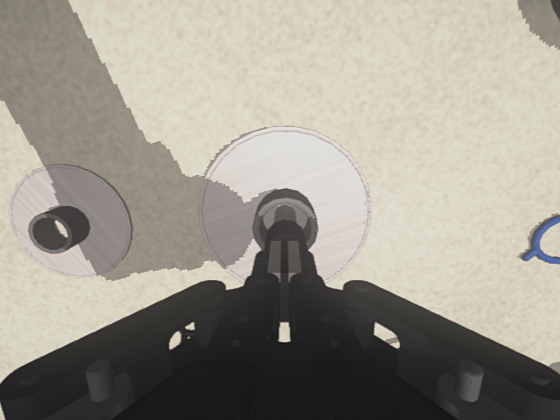

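The gap is 0, so the jaws closed without taking the knob. In w4 the shut finger tips are at about (287,240), below the collar and knob at (288,212). I check the geometry.

```bash
python3 - <<'E'
from h import *
s=bot.sense(); C=cam("wrist",s); im=cv2.imread("pics/w4.png")
M=R.from_euler("xyz",s["eef_rot"]).as_matrix(); p=np.array(s["position"])
for t in([0,0,0],[.006,0,0],[.025,0,0],[.025,0,.011],[.025,0,-.011],[-.048,0,0]): print(t,proj(p+M@t,C).round(1))
for r,z,b in((.066,.021,8),(.022,.051,8)): print(r,*edgefit(im,C,[.619,-.029],r,z,b))
print("knob",proj([[.6185,-.0292,.089],[.6185,-.0292,.063]],C))
for n in("knob","collar"): print(n,[(np.round(d["extent"]),d["confidence"]) for d in vision.search_frame(n,"wrist")])
im=vision.read_camera("side"); cv2.imwrite("pics/s1.png",cv2.resize(im[120:290,230:430],None,fx=3.5,fy=3.5,interpolation=2))
E
```

```text
[0, 0, 0] [[286.6 252.4]]
[0.006, 0, 0] [[286.5 248.1]]
[0.025, 0, 0] [[286.2 236. ]]
[0.025, 0, 0.011] [[286.2 252.5]]
[0.025, 0, -0.011] [[286.3 219. ]]
[-0.048, 0, 0] [[287.7 303.3]]
0.066 [ 0.62071566 -0.0347295 ] 0.0012098108911395725
0.022 [ 0.61585362 -0.02864457] 0.00114628611526889
knob [[285.5362297  250.56384029]
 [285.24209832 233.50367516]]
knob [(array([261., 206., 307., 252.]), 0.57)]
collar [(array([195., 123., 370., 285.]), 0.89), (array([ 10., 165., 131., 280.]), 0.68), (array([522., 215., 560., 265.]), 0.17)]
```

View pics/s1.png

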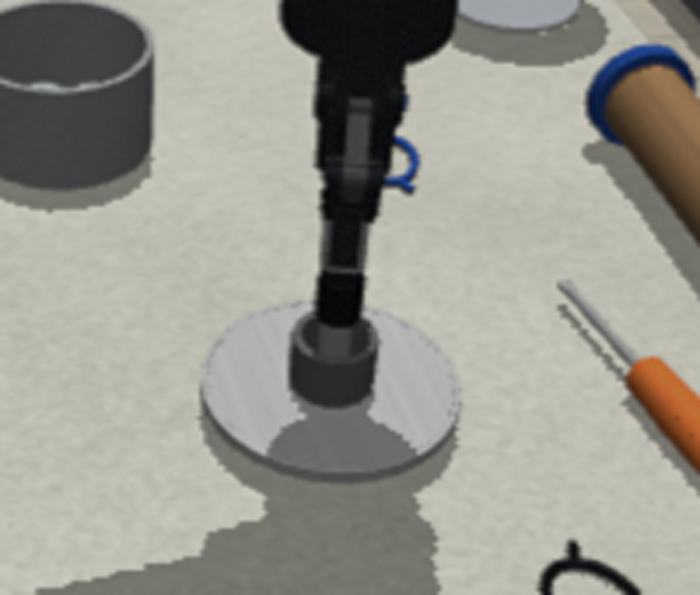

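```bash
python3 - <<'E'
from h import *
s=bot.sense(); C=cam("wrist",s); S=cam("side"); p=np.array(s["position"])
f=lambda P:((proj(P,S)-[230,120])*3.5).round(0).tolist()
print("tcp,tip",f([p,p-[0,0,.025],p-[0,0,.006]]),"knob top/bot",f([[.6185,-.0292,.089],[.6185,-.0292,.063]]),"collar top, disc",f([[.6185,-.0292,.051],[.6185,-.0292,.021]]))
im=cv2.imread("pics/w4.png"); a=cv2.resize(im[170:320,205:365],None,fx=3.4,fy=3.4,interpolation=2)
a=np.clip(a.astype(float)*1.6,0,255).astype(np.uint8)
sd=vision.read_camera("side"); b=cv2.resize(sd[160:245,300:360],None,fx=6,fy=6,interpolation=2)
b=np.clip(b.astype(float)*1.8,0,255).astype(np.uint8)[:510]
b=cv2.resize(b,(230,510)) if b.shape[1]>230 else b
o=np.zeros((512,780,3),np.uint8); o[:a.shape[0],:a.shape[1]]=a[:512]; o[:b.shape[0],548:548+b.shape[1]]=b; cv2.imwrite("pics/z1.png",o)
E
```

```text
tcp,tip [[334.0, 272.0], [330.0, 312.0], [333.0, 282.0]] knob top/bot [[332.0, 271.0], [327.0, 313.0]] collar top, disc [[325.0, 332.0], [321.0, 377.0]]
```

View pics/z1.png

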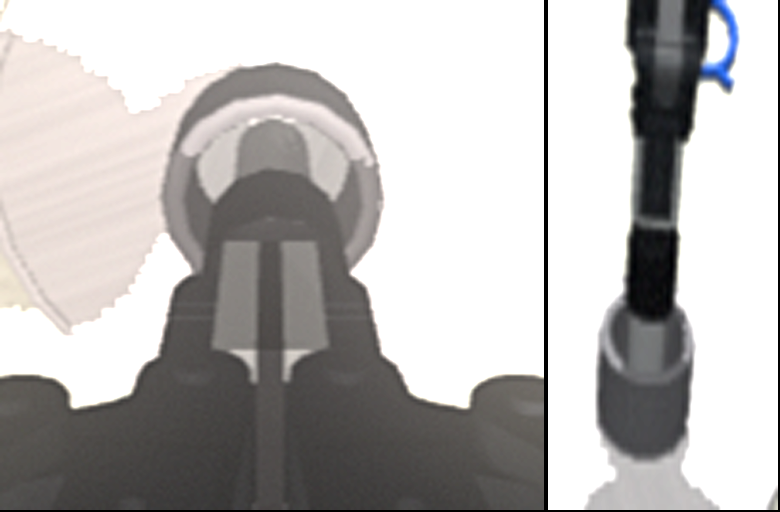

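The z1 crops show the shut finger tips resting just over the knob's top. In both cameras they sit about 28 mm farther back than the stated TCP offset. The lateral alignment is good and nothing was touched. I open and go about 28 mm lower.

Call:
send_rows(
  series=[0,0,-0.001,0,0.2,0,0,0,0,0,0,0,0,0,0,0,0,0,0,0,0,0,0,0,0,0,0,0,0,0],
  fingers=0,
)

```text
t: 8.15
position: [0.619, -0.0288, 0.088]
eef_rot: [1.132, 1.569, 0.827]
contact_force: [-0.6, -0.6, -0.3]
finger_gap: 0.0854
```

Call:
send_rows(
  series=[0.01,0,0,0,0,0,0.01,0,0,0,0,0,0,0,0,0,0,0,0,0,0,0,0,0],
)

```text
t: 8.65
position: [0.6186, -0.0287, 0.0659]
eef_rot: [2.092, 1.57, 1.787]
contact_force: [0.2, -0.1, -0.4]
finger_gap: 0.0855
```

```bash
python3 - <<'E'
from h import *
show(bot.sense()); togo([.6185,-.0292,.059])
sd=vision.read_camera("side"); w=vision.read_camera("wrist")
b=cv2.resize(sd[110:270,270:390],None,fx=3.5,fy=3.5,interpolation=2); a=w[120:400,130:450]
o=np.zeros((560,760,3),np.uint8); o[:560,:420]=b; o[:280,430:750]=a; cv2.imwrite("pics/z2.png",np.clip(o*1.5,0,255))
E
```

```text
{'t': 8.65, 'position': [0.6186, -0.0287, 0.0659], 'eef_rot': [2.0919, 1.5697, 1.7871], 'contact_force': [0.2073, -0.0855, -0.436], 'finger_gap': 0.0855}
shift tool [ 0.0069 -0.0005  0.0001] turn [ 0.   -0.03 -0.06] | y-axis [0.3   0.954 0.001] x [-0.     0.001 -1.   ] t 8.65[ WARN:0@2.508] global loadsave.cpp:1063 imwrite_ Unsupported depth image for selected encoder is fallbacked to CV_8U.
```

View pics/z2.png

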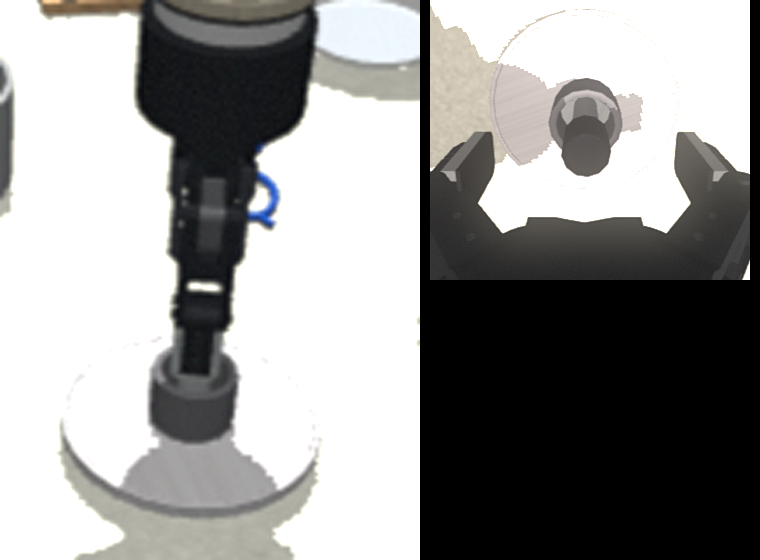

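```bash
python3 - <<'E'
from h import *
S=cam("side"); s=bot.sense(); p=np.array(s["position"])
for z in(.04,.05,.06,.07,.08): print(z,((proj([p[0]-.3*.0425,p[1]-.954*.0425,z],S)-[270,110])*3.5).round())
C=cam("wrist",s); M=R.from_euler("xyz",s["eef_rot"]).as_matrix()
for x in(.01,0,-.01,-.02,-.03): print(x,(proj(p+M@[x,.0425,-.011],C)-[130,120]+[430,0]).round(),(proj(p+M@[x,-.0425,-.011],C)-[130,120]+[430,0]).round())
E
```

```text
0.04 [[180. 440.]]
0.05 [[182. 425.]]
0.06 [[183. 409.]]
0.07 [[185. 393.]]
0.08 [[187. 376.]]
0.01 [[662. 107.]] [[511. 107.]]
0 [[667. 113.]] [[506. 113.]]
-0.01 [[672. 120.]] [[501. 120.]]
-0.02 [[678. 128.]] [[496. 128.]]
-0.03 [[685. 137.]] [[489. 137.]]
```

Call:
send_rows(
  series=[0.009,-0.0005,0,0,0,0,0,0,0,0,0,0,0,0,0,0,0,0],
)

```text
t: 9.12
position: [0.6186, -0.0292, 0.0568]
eef_rot: [1.411, 1.569, 1.106]
contact_force: [-0.0, -0.1, 0.1]
finger_gap: 0.0854
```

Call:
send_rows(
  series=[0,0,0,0,0,0,0,0,0,0,0,0,0,0,0,0,0,0,0,0,0,0,0,0,0,0,0,0,0,0],
  fingers=1,
  squeeze=50,
)

```text
t: 9.75
position: [0.619, -0.0289, 0.0572]
eef_rot: [1.08, 1.569, 0.776]
contact_force: [0.3, 0.3, -0.7]
finger_gap: 0.0223
```

Call:
send_rows(
  series=[0,0,0,0,0,0,-0.006,0,0,0,0,0,-0.01,0,0,0,0,0,-0.01,0,0,0,0,0,0,0,0,0,0,0],
)

```text
t: 10.38
position: [0.6176, -0.0292, 0.0839]
eef_rot: [2.775, 1.569, 2.47]
contact_force: [-0.0, -0.1, -3.2]
finger_gap: 0.0221
```

```bash
python3 - <<'E'
from h import *
show(bot.sense()); togo([.6185,-.0292,.15])
sd=vision.read_camera("side"); w=vision.read_camera("wrist")
b=cv2.resize(sd[110:270,270:390],None,fx=3,fy=3,interpolation=2); a=w[120:400,130:450]
o=np.zeros((480,700,3),np.uint8); o[:480,:360]=b; o[:280,370:690]=a; cv2.imwrite("pics/z3.png",cv2.convertScaleAbs(o,alpha=1.4))
E
```

```text
{'t': 10.375, 'position': [0.6176, -0.0292, 0.0839], 'eef_rot': [2.7746, 1.5689, 2.4699], 'contact_force': [-0.003, -0.1334, -3.2028], 'finger_gap': 0.0221}
shift tool [-0.0662  0.0003  0.0008] turn [ 0.   -0.1  -0.04] | y-axis [0.3   0.954 0.001] x [-0.001  0.001 -1.   ] t 10.38
```

View pics/z3.png

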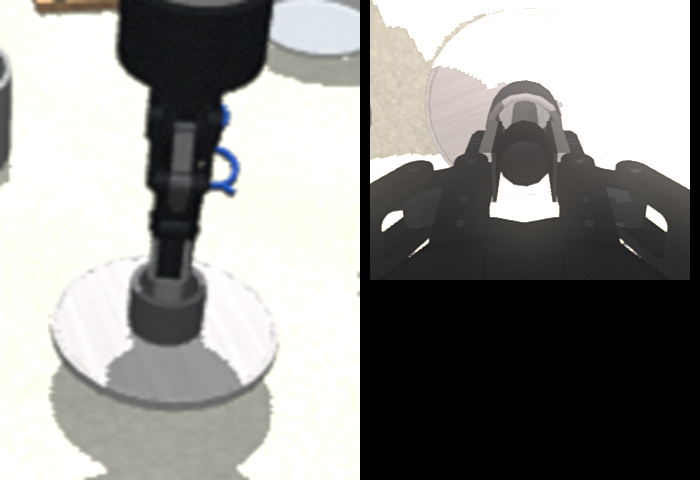

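The pair hangs level: 3.2 N of load, gap 22 mm, and the disc is clear of its shadow in the z3 side crop. I lift it to carry height.

Call:
send_rows(
  series=[-0.02,0,0,0,0,0,-0.025,0,0,0,0,0,-0.025,0,0,0,0,0,-0.015,0,0,0,0,0,0,0,0,0,0,0],
)

```text
t: 11.1
position: [0.615, -0.0289, 0.1674]
eef_rot: [-2.945, 1.561, 3.034]
contact_force: [0.2, -0.8, -3.2]
finger_gap: 0.0225
```

```bash
python3 - <<'E'
from h import *
show(bot.sense()); togo([.520,.2457,.18])
E
```

```text
{'t': 11.1, 'position': [0.615, -0.0289, 0.1674], 'eef_rot': [-2.9448, 1.5611, 3.0337], 'contact_force': [0.1704, -0.8248, -3.1715], 'finger_gap': 0.0225}
shift tool [-0.0114  0.2335 -0.1731] turn [-0.   -0.54  0.11] | y-axis [ 0.3    0.954 -0.002] x [-0.01   0.001 -1.   ] t 11.1
```

Call:
send_rows(
  series=[-0.008,0.012,-0.009,0,-0.25,0,-0.006,0.023,-0.017,0,-0.25,0,0,0.024,-0.018,0,0,0,0,0.024,-0.018,0,0,0,0,0.024,-0.018,0,0,0],
)

```text
t: 11.72
position: [0.5657, 0.1023, 0.1784]
eef_rot: [-2.609, 1.561, -2.916]
contact_force: [0.5, 0.1, -3.1]
finger_gap: 0.0222
```

Call:
send_rows(
  series=[0,0.024,-0.018,0,0,0,0,0.024,-0.018,0,0,0,0,0.024,-0.018,0,0,0,0,0.012,-0.009,0,0,0,0,0,0,0,0,0],
)

```text
t: 12.35
position: [0.523, 0.2116, 0.1758]
eef_rot: [-2.731, 1.554, -3.028]
contact_force: [0.0, 0.8, -3.7]
finger_gap: 0.0223
```

```bash
python3 - <<'E'
from h import *
show(bot.sense()); togo([.520,.2457,.18])
E
```

```text
{'t': 12.35, 'position': [0.523, 0.2116, 0.1758], 'eef_rot': [-2.7306, 1.5541, -3.0276], 'contact_force': [0.0257, 0.7613, -3.7201], 'finger_gap': 0.0223}
shift tool [-0.0042  0.0317 -0.0129] turn [-0.   -0.88  0.38] | y-axis [ 0.293  0.956 -0.007] x [-0.017 -0.002 -1.   ] t 12.35
```

Call:
send_rows(
  series=[-0.002,0.016,-0.0065,0,-0.5,0.2,-0.002,0.012,-0.0045,0,-0.4,0.2,0,0.003,-0.001,0,0,0,0,0,0,0,0,0,0,0,0,0,0,0],
)

```text
t: 12.98
position: [0.522, 0.2436, 0.18]
eef_rot: [-0.278, 1.568, -0.58]
contact_force: [1.1, 0.1, -3.0]
finger_gap: 0.0223
```

```bash
cat > chk.py <<'E'
from h import *
import sys
# fit outer disc top & collar top in wrist view while held; knob z relative TCP = +0.0188
off=float(sys.argv[1]) if len(sys.argv)>1 else .0188
s=bot.sense(); C=cam("wrist",s); im=vision.read_camera("wrist"); show(s); p=np.array(s["position"])
kz=p[2]+off
print("disc",*edgefit(im,C,p[:2],.066,kz-.055,7),"collar",*edgefit(im,C,p[:2],.022,kz-.025,4))
togo([.520,.2457,.18])
T=cam("top"); it=vision.read_camera("top"); print("top disc",*edgefit(it,T,p[:2],.066,kz-.055,8))
S=cam("side"); i2=vision.read_camera("side"); print("side disc",*edgefit(i2,S,p[:2],.066,kz-.055,8))
cv2.imwrite("pics/last_w.png",im);cv2.imwrite("pics/last_s.png",i2);cv2.imwrite("pics/last_t.png",it)
E
python3 chk.py; python3 - <<'E'
from h import *
print("pot inner rim top/side, initial",*edgefit(cv2.imread("pics/top0.png"),cam("top"),[.5196,.2454],.053,.07,5),*edgefit(cv2.imread("pics/side0.png"),cam("side"),[.5196,.2454],.053,.07,5))
print("lid0 top/side",*edgefit(cv2.imread("pics/top0.png"),cam("top"),[.619,-.03],.022,.051,5),*edgefit(cv2.imread("pics/side0.png"),cam("side"),[.619,-.03],.022,.051,5))
E
```

```text
{'t': 12.975, 'position': [0.522, 0.2436, 0.18], 'eef_rot': [-0.2783, 1.568, -0.5804], 'contact_force': [1.0942, 0.1199, -2.9983], 'finger_gap': 0.0223}
disc [0.52482595 0.23762216] 0.0011279357587944082 collar [0.52332969 0.24150779] 0.0005374844692266631
shift tool [-0.      0.0015 -0.0026] turn [0.   0.15 0.04] | y-axis [ 0.298  0.955 -0.001] x [ 0.002 -0.002 -1.   ] t 13.03
top disc [0.52593437 0.2382669 ] 0.0017329336765513066
side disc [0.52478261 0.24104985] 0.0015602569113782661
pot inner rim top/side, initial [0.51943255 0.24261197] 0.0005566971671532431 [0.52329332 0.24481785] 0.0010402320779956877
lid0 top/side [ 0.61492762 -0.02939534] 0.00075156851426923 [ 0.62123791 -0.03508643] 0.0009377094746991557
```

Call:
send_rows(
  series=[0,0.0015,-0.0028,0,0.1,0,0.02,0,0,0,0,0,0.015,0,0,0,0,0,0,0,0,0,0,0,0,0,0,0,0,0],
)

```text
t: 13.75
position: [0.5201, 0.2461, 0.1446]
eef_rot: [0.382, 1.569, 0.079]
contact_force: [0.0, -0.5, -4.1]
finger_gap: 0.0225
```

```bash
python3 chk.py; python3 -c "
from h import *
togo([.5195,.2458,.125])"
```

```text
{'t': 13.75, 'position': [0.5201, 0.2461, 0.1446], 'eef_rot': [0.3823, 1.5694, 0.0793], 'contact_force': [0.0192, -0.4883, -4.1217], 'finger_gap': 0.0225}
disc [0.52158511 0.23964849] 0.0010967001494636343 collar [0.52061259 0.24394548] 0.000545323524608689
shift tool [-0.0354 -0.0003  0.0001] turn [-0.    0.07 -0.03] | y-axis [0.298 0.954 0.   ] x [ 0.001  0.    -1.   ] t 13.8
top disc [0.52464252 0.24092534] 0.0015468164577132682
side disc [0.52295779 0.24328237] 0.0014486062876809093
shift tool [ 0.0198 -0.0005 -0.0005] turn [-0.    0.09 -0.05] | y-axis [0.298 0.954 0.001] x [ 0.002  0.    -1.   ] t 13.9
```

Call:
send_rows(
  series=[0.01,-0.0003,-0.0005,0,0,0,0.006,0,0,0,0,0,0.004,0,0,0,0,0,0,0,0,0,0,0],
)

```text
t: 14.4
position: [0.5196, 0.246, 0.1237]
eef_rot: [0.584, 1.569, 0.281]
contact_force: [-0.3, 0.2, -3.1]
finger_gap: 0.0219
```

Call:
send_rows(
  series=[0.003,0,0,0,0,0,0.002,0,0,0,0,0,0,0,0,0,0,0],
)

```text
t: 14.78
position: [0.5199, 0.2462, 0.1186]
eef_rot: [0.629, 1.568, 0.326]
contact_force: [0.0, -1.1, -3.1]
finger_gap: 0.0224
```

Call:
send_rows(
  series=[0.002,0,0,0,0,0,0.001,0,0,0,0,0,0,0,0,0,0,0],
)

```text
t: 15.15
position: [0.5201, 0.2463, 0.1156]
eef_rot: [0.67, 1.568, 0.367]
contact_force: [0.2, -0.0, -4.1]
finger_gap: 0.0221
```

Call:
send_rows(
  series=[0.001,0,0,0,0,0,0,0,0,0,0,0,0,0,0,0,0,0],
)

```text
t: 15.52
position: [0.5204, 0.2464, 0.1153]
eef_rot: [0.724, 1.567, 0.421]
contact_force: [0.2, 0.2, -3.0]
finger_gap: 0.0223
```

Call:
send_rows(
  series=[0.002,0,0,0,0,0,0,0,0,0,0,0],
)

```text
t: 15.78
position: [0.5206, 0.2466, 0.1153]
eef_rot: [0.844, 1.566, 0.541]
contact_force: [-1.1, -0.9, -2.1]
finger_gap: 0.0222
```

```bash
python3 -c "
from h import *
import time
show(bot.sense()); togo([.5196,.2458,.115])"
```

```text
{'t': 15.775, 'position': [0.5206, 0.2466, 0.1153], 'eef_rot': [0.8443, 1.5665, 0.5414], 'contact_force': [-1.0762, -0.864, -2.0504], 'finger_gap': 0.0222}
shift tool [ 0.0003 -0.001  -0.0007] turn [-0.    0.16 -0.19] | y-axis [0.298 0.954 0.003] x [ 0.004  0.002 -1.   ] t 15.78
```

Call:
send_rows(
  series=[0.002,-0.0005,-0.0004,0,0.15,-0.15,0.002,0,0,0,0,0,0,0,0,0,0,0],
)

```text
t: 16.15
position: [0.5208, 0.2468, 0.1153]
eef_rot: [1.349, 1.568, 1.046]
contact_force: [-0.2, -0.2, -3.6]
finger_gap: 0.0226
```

Call:
send_rows(
  series=[0.004,-0.0005,-0.0004,0,0,0,0.004,-0.0003,0,0,0,0],
)

```text
t: 16.4
position: [0.521, 0.2472, 0.1148]
eef_rot: [1.599, 1.565, 1.297]
contact_force: [-12.2, -4.5, 30.9]
finger_gap: 0.0221
```

```bash
python3 -c "
from h import *
show(bot.sense())"; python3 chk.py
```

```text
{'t': 16.4, 'position': [0.521, 0.2472, 0.1148], 'eef_rot': [1.599, 1.5653, 1.2966], 'contact_force': [-12.194, -4.5032, 30.8906], 'finger_gap': 0.0221}
{'t': 16.4, 'position': [0.521, 0.2472, 0.1148], 'eef_rot': [1.599, 1.5653, 1.2966], 'contact_force': [-12.194, -4.5032, 30.8906], 'finger_gap': 0.0221}
disc [0.52078444 0.23977515] 0.001151426337347503 collar [0.52169462 0.24466038] 0.0005328802183652699
shift tool [-0.0652 -0.0013 -0.0005] turn [ 0.   -0.01 -0.32] | y-axis [0.298 0.955 0.006] x [ 0.001  0.005 -1.   ] t 16.45
top disc [0.52522991 0.24109268] 0.0014174938231988426
side disc [0.52329866 0.24371434] 0.001447320046819869
```

Contact force is 31 N at the expected height (TCP 0.115), so the lids are seated. I relax the load and release.

Call:
send_rows(
  series=[-0.001,0,0,0,0,0,0,0,0,0,0,0,0,0,0,0,0,0],
)

```text
t: 16.92
position: [0.5213, 0.2474, 0.1155]
eef_rot: [1.425, 1.564, 1.122]
contact_force: [-0.3, 0.3, -0.1]
finger_gap: 0.0225
```

```bash
python3 -c "
from h import *
show(bot.sense());togo([.5205,.2465,.115])"
```

```text
{'t': 16.925, 'position': [0.5213, 0.2474, 0.1155], 'eef_rot': [1.4245, 1.564, 1.1222], 'contact_force': [-0.2944, 0.3083, -0.1115], 'finger_gap': 0.0225}
shift tool [ 0.0005 -0.0011 -0.0004] turn [-0.    0.06 -0.39] | y-axis [0.298 0.955 0.007] x [ 0.003  0.006 -1.   ] t 16.93
```

Force is now about 0, so the pot carries the lids. I open the fingers.

Call:
send_rows(
  series=[0,0,0,0,0,0,0,0,0,0,0,0,0,0,0,0,0,0,0,0,0,0,0,0,0,0,0,0,0,0],
  fingers=0,
)

```text
t: 17.55
position: [0.5223, 0.2479, 0.1154]
eef_rot: [1.29, 1.563, 0.988]
contact_force: [-0.1, -0.1, 1.0]
finger_gap: 0.0855
```

```bash
python3 - <<'E'
from h import *
s=bot.sense(); C=cam("wrist",s); im=vision.read_camera("wrist"); show(s)
for nm,r,z,b in(("collar",.022,.109,4),("knob",.012,.147,4),("disc",.066,.079,6)): print(nm,*edgefit(im,C,[.5205,.2465],r,z,b))
for d in vision.search_frame("knob","wrist")[:1]: print(d["extent"])
print(proj([.5205,.2465,.147],C))
T=cam("top"); it=vision.read_camera("top"); S=cam("side"); i2=vision.read_camera("side")
print("knob top/side",*edgefit(it,T,[.519,.245],.012,.147,5),*edgefit(i2,S,[.522,.241],.012,.147,5))
b=cv2.resize(i2[60:190,190:300],None,fx=3.6,fy=3.6,interpolation=2); a=im[80:380,100:480]
o=np.zeros((468,790,3),np.uint8); o[:,:396]=b; o[:300,400:780]=a; cv2.imwrite("pics/z4.png",cv2.convertScaleAbs(o,alpha=1.3))
togo([.5205,.2465,.1])
E
```

```text
{'t': 17.55, 'position': [0.5223, 0.2479, 0.1154], 'eef_rot': [1.2899, 1.5628, 0.9876], 'contact_force': [-0.0528, -0.1496, 1.0361], 'finger_gap': 0.0855}
collar [0.52160608 0.2457193 ] 0.0005442324300456936
knob [0.52035809 0.24677252] 0.0004240513474559929
disc [0.52024346 0.24006942] 0.0009893046560633257
[257.1, 217.2, 311.6, 305.9]
[[283.52700433 279.45605048]]
knob top/side [0.51251071 0.24193667] 0.001013738794190846 [0.5224729  0.24282749] 0.000983016816420823
shift tool [ 0.0153 -0.0019 -0.0012] turn [-0.    0.12 -0.44] | y-axis [0.298 0.955 0.008] x [ 0.004  0.007 -1.   ] t 17.75
```

View pics/z4.png

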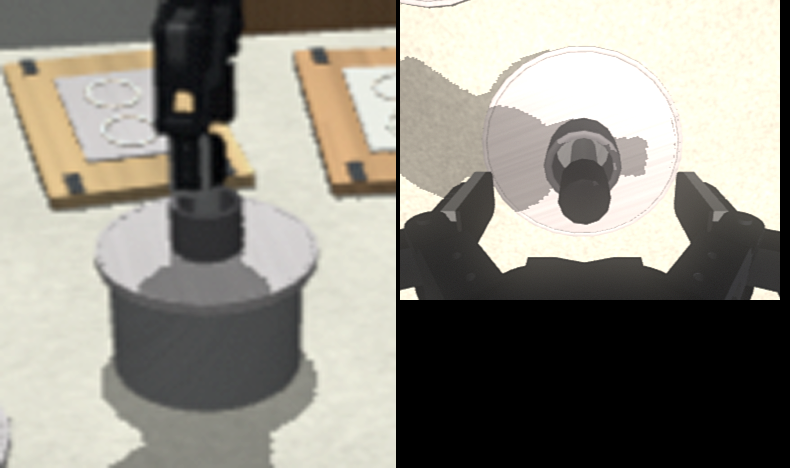

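z4 shows both lids seated level on the pot, with the skirt overhanging the rim evenly. The knob is at about (0.5204, 0.2468) and the collar at about (0.5216, 0.2457). I lower the open fingers round the collar.

Call:
send_rows(
  series=[0,-0.0022,-0.0008,0,0.1,-0.45,0.01,0,0,0,0,-0.1,0.007,0,0,0,0,0,0,0,0,0,0,0],
)

```text
t: 18.25
position: [0.5203, 0.2457, 0.0967]
eef_rot: [-1.701, 1.567, -2.003]
contact_force: [0.6, -0.5, -0.5]
finger_gap: 0.0854
```

```bash
python3 - <<'E'
from h import *
s=bot.sense(); C=cam("wrist",s); im=vision.read_camera("wrist"); show(s)
for nm,r,z,b in(("collar",.022,.109,4),("knob",.012,.147,4)): print(nm,*edgefit(im,C,[.5205,.2465],r,z,b))
togo([.521,.2463,.081])
E
```

```text
{'t': 18.25, 'position': [0.5203, 0.2457, 0.0967], 'eef_rot': [-1.701, 1.5674, -2.0033], 'contact_force': [0.5994, -0.5492, -0.4774], 'finger_gap': 0.0854}
collar [0.52156141 0.24578616] 0.0006129559925519886
knob [0.52022539 0.24679369] 0.0003867197534867501
shift tool [0.016  0.0007 0.0004] turn [-0.   -0.01  0.17] | y-axis [ 0.298  0.955 -0.003] x [-0.001 -0.003 -1.   ] t 18.3
```

Call:
send_rows(
  series=[0.007,0.0005,0.0004,0,0,0.15,0.004,0,0,0,0,0,0,0,0,0,0,0],
)

```text
t: 18.68
position: [0.5212, 0.2462, 0.0853]
eef_rot: [0.412, 1.571, 0.11]
contact_force: [-0.0, 0.7, 0.0]
finger_gap: 0.0852
```

Call:
send_rows(
  series=[0.003,0,0,0,0,0,0.001,0,0,0,0,0,0,0,0,0,0,0],
)

```text
t: 19.05
position: [0.5214, 0.2463, 0.0812]
eef_rot: [0.673, 1.57, 0.371]
contact_force: [-0.7, 1.1, -0.3]
finger_gap: 0.0855
```

```bash
python3 - <<'E'
from h import *
s=bot.sense(); C=cam("wrist",s); im=vision.read_camera("wrist"); show(s)
for nm,r,z,b in(("collar",.022,.109,4),("knob",.012,.147,4)): print(nm,*edgefit(im,C,[.5205,.2465],r,z,b))
togo([.521,.2463,.081])
E
```

```text
{'t': 19.05, 'position': [0.5214, 0.2463, 0.0812], 'eef_rot': [0.6734, 1.5702, 0.3711], 'contact_force': [-0.6549, 1.0763, -0.3336], 'finger_gap': 0.0855}
collar [0.52130163 0.24571103] 0.0005598088314777152
knob [0.52176938 0.24639351] 0.000720644284248442
shift tool [ 0.0003 -0.0001 -0.0004] turn [-0.    0.03 -0.03] | y-axis [0.298 0.955 0.   ] x [ 0.001  0.    -1.   ] t 19.1
```

Call:
send_rows(
  series=[0,0,0,0,0,0,0,0,0,0,0,0,0,0,0,0,0,0,0,0,0,0,0,0],
  fingers=0.4,
  squeeze=30,
)

```text
t: 19.6
position: [0.5215, 0.2464, 0.0815]
eef_rot: [0.819, 1.57, 0.516]
contact_force: [-0.2, -0.7, 0.0]
finger_gap: 0.0515
```

```bash
python3 - <<'E'
from h import *
s=bot.sense(); show(s); togo([.521,.2463,.081])
C=cam("wrist",s); im=vision.read_camera("wrist"); i2=vision.read_camera("side")
print(edgefit(im,C,[.5205,.2465],.022,.109,4))
b=cv2.resize(i2[60:190,190:300],None,fx=3.6,fy=3.6,interpolation=2); a=cv2.resize(im[150:390,160:415],None,fx=1.5,fy=1.5)
o=np.zeros((468,790,3),np.uint8); o[:,:396]=b; o[:360,400:782]=a; cv2.imwrite("pics/z5.png",cv2.convertScaleAbs(o,alpha=1.5))
E
```

```text
{'t': 19.6, 'position': [0.5215, 0.2464, 0.0815], 'eef_rot': [0.8188, 1.5696, 0.5165], 'contact_force': [-0.2409, -0.6647, 0.0398], 'finger_gap': 0.0515}
shift tool [ 0.0005 -0.0003 -0.0005] turn [-0.    0.05 -0.05] | y-axis [0.298 0.955 0.001] x [ 0.001  0.001 -1.   ] t 19.6
(array([0.52145657, 0.24585129]), np.float64(0.0006718284912606317))
```

View pics/z5.png

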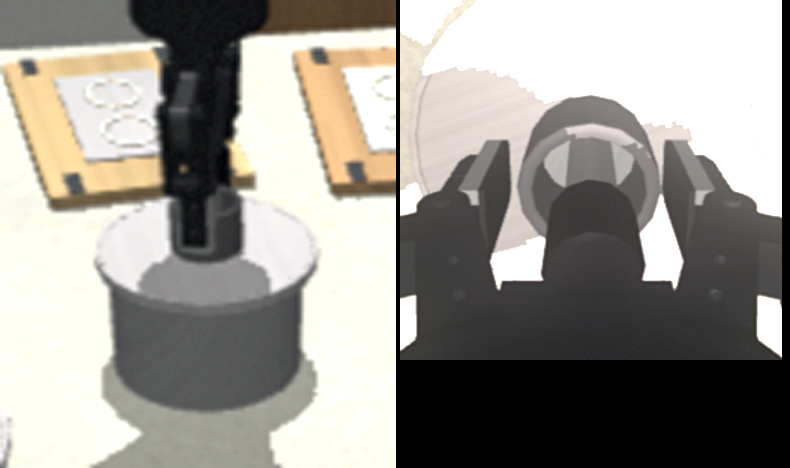

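z5 shows the pads flanking the collar with tips just above the disc. The knob top is clear of the palm and force is zero. I close the fingers.

Call:
send_rows(
  series=[0,0,0,0,0,0,0,0,0,0,0,0,0,0,0,0,0,0,0,0,0,0,0,0],
  fingers=1,
  squeeze=35,
)

```text
t: 20.2
position: [0.5218, 0.2464, 0.0818]
eef_rot: [0.757, 1.569, 0.455]
contact_force: [0.7, 0.6, 0.1]
finger_gap: 0.0419
```

Call:
send_rows(
  series=[-0.002,0,0,0,0,0,-0.004,0,0,0,0,0,-0.004,0,0,0,0,0,0,0,0,0,0,0],
)

```text
t: 20.7
position: [0.521, 0.2461, 0.0917]
eef_rot: [-1.6, 1.571, -1.902]
contact_force: [-0.6, -0.1, -2.2]
finger_gap: 0.042
```

```bash
python3 - <<'E'
from h import *
s=bot.sense(); show(s); togo([.5215,.2464,.175])
E
```

```text
{'t': 20.7, 'position': [0.521, 0.2461, 0.0917], 'eef_rot': [-1.5997, 1.5706, -1.902], 'contact_force': [-0.6154, -0.0653, -2.179], 'finger_gap': 0.042}
shift tool [-0.0833  0.0005  0.0004] turn [-0.   -0.    0.01] | y-axis [ 0.298  0.955 -0.   ] x [-0. -0. -1.] t 20.7
```

Call:
send_rows(
  series=[-0.008,0.0003,0.0003,0,0,0,-0.01,0,0,0,0,0,-0.01,0,0.0003,0,0,0,-0.006,0,0,0,0,0,0,0,0,0,0,0],
)

```text
t: 21.32
position: [0.5221, 0.2464, 0.1289]
eef_rot: [0.809, 1.569, 0.507]
contact_force: [-0.8, -0.4, -2.2]
finger_gap: 0.0418
```

```bash
python3 - <<'E'
from h import *
s=bot.sense(); show(s); togo([.5215,.2464,.175])
E
```

```text
{'t': 21.325, 'position': [0.5221, 0.2464, 0.1289], 'eef_rot': [0.8092, 1.5694, 0.5069], 'contact_force': [-0.8063, -0.3603, -2.2033], 'finger_gap': 0.0418}
shift tool [-0.0461 -0.0001 -0.0005] turn [-0.    0.05 -0.06] | y-axis [0.298 0.955 0.001] x [ 0.001  0.001 -1.   ] t 21.32
```

Call:
send_rows(
  series=[-0.01,0,-0.0004,0,0,0,-0.012,0,0,0,0,0,-0.012,0,0,0,0,0,-0.01,0,0,0,0,0,0,0,0,0,0,0],
)

```text
t: 21.95
position: [0.5217, 0.2465, 0.1763]
eef_rot: [0.832, 1.569, 0.529]
contact_force: [0.5, 0.8, -2.9]
finger_gap: 0.0424
```

Call:
send_rows(
  series=[-0.004,0,0,0,0,0,0,0,0,0,0,0,0,0,0,0,0,0,0,0,0,0,0,0],
)

```text
t: 22.45
position: [0.521, 0.2461, 0.1795]
eef_rot: [-2.197, 1.57, -2.5]
contact_force: [0.1, 0.1, -1.6]
finger_gap: 0.0413
```

```bash
python3 - <<'E'
from h import *
s=bot.sense(); show(s); togo([.5215,.2464,.175]); dz=s["position"][2]-.0818; print("lift",dz)
im=vision.read_camera("side"); cv2.imwrite("pics/f_side.png",im); S=cam("side")
print("disc side at lifted",*edgefit(im,S,[.5235,.2435],.066,.079+dz,7))
for z,n in((.075,"flange"),(.147,"knob")): print(n,*edgefit(im,S,[.5235,.2435],.06 if n=="flange" else .012,z,4))
b=im[20:190,150:360]; cv2.imwrite("pics/z6.png",cv2.convertScaleAbs(cv2.resize(b,None,fx=3.5,fy=3.5,interpolation=2),alpha=1.3))
for c in("top","side"):
    im=vision.read_camera(c)
    for n in("outer_lid","inner_lid","knob","pot"): print(c,n,[(np.round(d["extent"]).tolist(),round(d["confidence"],2)) for d in vision.search_frame(n,c)][:3])
E
```

```text
{'t': 22.45, 'position': [0.521, 0.2461, 0.1795], 'eef_rot': [-2.1972, 1.5703, -2.4996], 'contact_force': [0.0799, 0.1075, -1.573], 'finger_gap': 0.0413}
shift tool [0.0045 0.0004 0.0004] turn [-0.   -0.02  0.02] | y-axis [ 0.298  0.955 -0.   ] x [-0. -0. -1.] t 22.45
lift 0.09774327658718655
disc side at lifted [0.52230553 0.24345163] 0.0014466019920519426
flange [0.52504382 0.24461688] 0.0009131122157693905
knob [0.52570998 0.24240384] 0.0009182726832102303
top outer_lid [([167.0, 294.0, 251.0, 377.0], 0.89), ([361.0, 185.0, 406.0, 229.0], 0.78), ([123.0, 191.0, 195.0, 262.0], 0.62)]
top inner_lid [([171.0, 212.0, 205.0, 259.0], 0.64)]
top knob [([167.0, 214.0, 201.0, 258.0], 0.88)]
top pot [([174.0, 222.0, 210.0, 264.0], 0.67)]
side outer_lid [([214.0, 67.0, 281.0, 103.0], 0.96), ([102.0, 158.0, 196.0, 212.0], 0.74), ([294.0, 290.0, 362.0, 343.0], 0.66)]
side inner_lid [([222.0, 104.0, 274.0, 145.0], 0.93)]
side knob [([215.0, 102.0, 278.0, 149.0], 0.75)]
side pot [([221.0, 138.0, 274.0, 175.0], 0.68), ([190.0, 203.0, 212.0, 226.0], 0.59)]
```

The load of 1.57 N matches the outer lid alone. In the side view the outer lid is at rows 67–103, and the inner lid is below it on the pot at rows 104–145. I hand the job in.

```bash
python3 -c "
from h import *
S=cam('side'); f=proj(circle([.5238,.2440],.06,.075),S); print(f.min(0),f.max(0))
show(bot.sense()); print(order.close_job())"
```

```text
[218.43153824 116.22481359] [275.06373583 144.26041841]
{'t': 23.0, 'position': [0.5211, 0.2462, 0.1799], 'eef_rot': [0.9958, 1.5706, 0.6934], 'contact_force': [-0.7683, 1.0425, -1.8396], 'finger_gap': 0.0418}
the job is handed in; nothing more can be done
None
```

I lifted the nested pair by the knob and seated it on the wide pot. I then gripped the outer lid by its collar, lifted it alone by about 98 mm, and handed the job in at t ≈ 23 s while holding it level over the pot. No verdict was reported.

**Last checks that agreed**
- **Load:** the wrist reads 1.6–1.8 N, which matches the outer lid alone. The pair read about 3.2 N.
- **Grip:** the finger gap is steady at 42 mm and the tool is vertical.
- **Inner lid:** the flange fit in the side camera is about 2 mm from that camera's first reading of the pot rim. The networks see the inner lid on the pot, with the outer lid clear above it.

**What failed or disagreed**
- **First knob grasp:** it closed on air above the knob. The real fingertips sit about 28 mm farther back than the stated tool frame, in both cameras. I allowed for that in everything after.
- **Positions:** the cameras disagreed with each other by 3–6 mm, so I relied on the wrist camera.
- **Final picture:** the last one was refused by the 12-picture limit, so the final state was checked only with numbers and the networks.

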